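Lever check on a hand vacuum pump

TASK

Check the hand vacuum pump clamped on the lab bench: with the backs of the fingers, press its orange lever in towards the grey grip bar, without forcing it, until it comes up against its stop short of the bar, keep it there for a full second, then let it spring all the way back out. After that, press the red vent button on top of the pump fully down with the fingertips and let it go. Do not pinch the lever, keep off the grip bar, and leave the bottles and the jar standing where they are.

Things in the scene. Friction and masses are not known exactly. Their poses are not given: they have to be found in the camera images.
- pump: Hand vacuum pump fixed on its side on a steel plate (160 x 110 x 12 mm). Origin on the bench, z up, x along the blue barrel (48 mm widest; axis at y +50, z 115 mm; x -132 to +65 mm with nozzle). Gauge on it at x -70 mm, top at z 159 mm. Lever and grip bar stick out level from it to -y, 90 mm of air below, lever on the bar's -x side. Turned up to 30 degrees either way.
- bar: Fixed grey plastic grip bar of the pump, 22 mm diameter (27 mm at its end flange), axis 115 mm above the bench, running 133 mm along the pump's -y direction. Origin on its axis at the barrel end, at x = +45, y = +35 mm of the pump's frame. Not to be touched.
- lever_hinge (a point): Hinge end of the orange lever blade (straight, 110 mm long, 14 thick, 22 high): a point on the upright hinge axis at mid-height (pump frame x +8, y +15, z +115 mm). The blade runs along the point's own -y; its -x face is the outer one to press, its +x face looks to the bar. The axes turn with the lever: about z -0.4 rad from the pump's at rest, 0 at the stop.
- lever_pad (a point): Point on the lever's outer face (the one turned away from the bar), at mid-height, 85 mm from the hinge axis, 25 mm from the free end: a good spot to press. It moves with the lever and its axes are those of the hinge point (x points into the lever, towards the bar). From rest to stop it travels about 34 mm.
- lever (a joint): Lever angle in rad: 0 at rest (out), 0.4 at its stop, where about 19 mm of gap to the bar is left. Sprung outwards: at the pad it takes about 1.5 N to start moving and 5 N to reach the stop, which is firm; it springs back out by itself.
- vent_top (a point): Centre of the top face of the red round vent button (26 mm diameter) on top of the barrel, near the grip-bar end, at x = +45, y = +50, z = +159 mm of the pump frame, in a black housing of 42 mm diameter; pressed straight down.
- vent (a joint): Vent button travel in m: 0 up, 0.006 fully down (about 5 N); it springs back up.
- reagent_bottle: White bottle with a blue cap, 60 mm diameter, 120 mm high, origin under its centre. Bystander.
- sample_jar: Clear glass jar with a white cap, 56 mm diameter, 85 mm high, origin under its centre. Bystander.
- amber_bottle: Amber glass bottle with a black cap, 54 mm diameter, 110 mm high, origin under its centre. Bystander.

How it is judged:
On the way, in this order (a step that is already met when the one before it is completed fails the run):
1. the fingers hold the lever in against its stop (above 0.36 of 0.4 rad) for 0.8 s (value of joint lever above 0.36 rad and contact force between the fingers and lever above 1 N), for 0.8 s.
2. the lever is let back out (below 0.04 rad) (value of joint lever below 0.04 rad), for 0.1 s.
3. the vent button is pressed down (beyond 4.5 mm of 6 mm) with the lever out (value of joint vent above 0.0045 m and value of joint lever below 0.04 rad), for 0.05 s.
At the end, for the whole second after the job is handed in: The lever is back out (below 0.04 rad), the vent button is up (less than 1.5 mm down), and the two bottles and the jar stand upright within 20 mm of where they stood (value of joint lever below 0.04 rad and value of joint vent below 0.0015 m and distance of each of reagent_bottle, sample_jar, amber_bottle from where it was at the start of the episode below 0.02 m and angle between each of reagent_bottle, sample_jar, amber_bottle's own z axis and vertical below 0.15 rad); the robot touches nothing.
It fails at once if the lever is forced: more than 40 N on it (contact force between the fingers and lever above 40 N).
It fails at once if the grip bar is touched (more than 1 N) (contact force between any of the fingers, the arm and bar above 1 N).
It fails at once if the lever is pinched or pulled: a finger bears on it while the grasp point is at or past the lever's outer face instead of in front of it (contact force between the fingers and lever above 2 N and x of the grasp point in the frame of lever_hinge above -0.007 m).
It fails at once if a bottle or the jar is pushed, lifted or knocked over (distance of any of reagent_bottle, sample_jar, amber_bottle from where it was at the start of the episode above 0.02 m or angle between any of reagent_bottle, sample_jar, amber_bottle's own z axis and vertical above 0.3 rad).
It also fails if it takes over 48 s, if anything falls off the work surface, if the arm or the gripper's body presses on something with over 40 N, if the wrist force passes 120 N, or if a joint passes its speed limit or range.

ROBOT

A 7-joint arm with a two-finger parallel gripper is mounted at the origin on the work surface. World frame = base frame: x ahead of the robot, y to its left, z up, the work surface at z = 0. Lengths are in m, angles in rad, forces in N, time in s.
With the tool pointing down it reaches from about 0.425 to 0.875 m from the base axis. Payload 4.7 kg.
Tool frame: the origin (TCP) lies on the centre line of the jaws, within the pads' length; the fingertips stand 22 mm ahead of it and the grasp point (between the pads) lies 3 mm ahead of it (env.tcp_to_tips is the y of the fingertips in the tool frame, in m); y points along the fingers, z is the direction in which the jaws open and shut, and the axes are right-handed (so a half turn about y gives the same grasp; the last joint's range is limited). The gripper opens to 85 mm and grips with 20 to 120 N. Pads are 22 mm wide; open, the fingers measure 114 mm over their backs; the gripper's body (76 mm by 85 mm) begins 54 mm behind the grasp point. The pads swing forward as they close: fully open they stand 13 mm farther back than shut.
Start: joints at [-1.158, 0.321, -0.07, 1.45, 0.023, 1.371, -0.057], TCP at [0.252, 0.599, 0.253] pointing down, gripper open.
Joint ranges: [-2.86, 2.86], [-0.3, 2.09], [-1.38, 1.24], [0.06, 2.45], [-1.56, 4.7], [0.09, 2.05], [-2.69, 2.69]. Speed limits (rad/s): [2.57, 2.57, 3.14, 3.14, 3.14, 3.14, 3.14].

INTERFACE

Orientations are given as a unit quaternion [w, x, y, z].
In Python, from plant import env gives the robot as it stands.
- The arm moves only by the tool carry_out, never from a script. Its argument "commands" is one flat list of numbers, 7 for each row, row after row: the shift along the tool's x, y, z in cm, then the turn, a rotation vector about the tool's x, y, z in degrees, then the closure, from 0 (fully open) to 1 (shut). In form: [x, y, z, wx, wy, wz, gripper, x, y, z, wx, wy, wz, gripper, ...]. A call has exactly 5 rows; each row is the pose to reach, as a shift and turn from the pose commanded when the call began, along the tool's axes at that moment; what a row does not reach only later rows make up. A row lasts 1/8 s, in which the tool goes at most 62.5 mm and 10.7 degrees, less where a joint would pass 70% of its speed; a pose out of reach is approached as far as the arm can. A call with a gripper value outside its range is refused whole. The fingers move at their own pace and stop on an object; "force" is the grip in N (left out, the last holds). Time passes only in rows, so rows that repeat a pose let the fingers close, or fill a call up. It gives the time, the measured TCP pose, the force and the opening at its end, in the units of the state.
- env.sense(): the state, without advancing time (a new reading comes with each control period).
- env.read_camera(name): name is "side" or "top"; returns (picture, depth): 400x640x3 uint8, red, green, blue; 400x640 float32, m along the optical axis (not along the pixel's ray), 0 where there is no reading.
- env.camera_params(name): a dict with "vfov" (degrees; the focal length in pixels is half the picture's height over the tangent of half this angle, whatever the lens; pixels are square), "cx", "cy" (the principal point, pixels), "xyz" and "rotation" of the camera in the world. Camera axes: x right, y down, z forward; pixel columns grow to the right and rows downward; lengths in m; the calibration is good to about 2 mm. A picture is of the moment at which its call begins. camera_params takes no time and is no camera call.
- env.sign_off(): hands the job in, once; it reports no verdict.
The state is a dict: "t": time; "q": joint angles; "joint_velocities": joint speeds; "joint_torque": joint torques, N m; "ee_pos": TCP position; "ee_rot": TCP orientation; "force": force on the tool from outside, world axes, zero at the start; "ft_torque": the same for the moment, N m; "width": finger opening in m.
Only numpy, scipy, OpenCV 4.12 (cv2) and the standard library are available. Lean on these libraries where they do the work, as an engineer would, in place of code of your own. Each camera call takes 0.05 s, during which the arm holds its last target. There are 200 camera calls.

## Working session

There is one attempt and no reset: what is moved stays moved. The work goes in short steps, Python scripts to look and compute and a tool call to move; the robot and the scene stay as the last step left them, time stands still between calls to the robot, and variables do not carry over. Pictures are saved under pics/ and viewed, about 8 in all and at most 12, crops included, and the job is handed in when it is done.

Besides the shell and the picture viewer there is one more tool, called after ">>>" as name(argument=value, ...), one argument or row to a line, values as JSON. carry_out: Moves the arm, as the interface text tells. Its arguments: {"type":"object","properties":{"commands":{"type":"array"},"force":{"type":"number"}},"required":["commands"]}

```bash
mkdir -p pics; ls; cat > h.py <<'E'
import numpy as np, cv2
from plant import env
def snap(n,tag):
    p,d=env.read_camera(n); np.savez(f'pics/{tag}.npz',p=p,d=d); cv2.imwrite(f'pics/{tag}.png',p[:,:,::-1]); return p,d
def K(n):
    c=env.camera_params(n); return c,200/np.tan(np.radians(c['vfov'])/2)
def cloud(n,d):
    c,f=K(n); v,u=np.mgrid[0:400,0:640]
    P=np.stack([(u-c['cx'])/f*d,(v-c['cy'])/f*d,d],-1)
    R=np.array(c['rotation']); 
    return P@R.T+np.array(c['xyz'])
E
python3 - <<'E'
from h import *
for n in('top','side'):
    snap(n,n+'0'); print(n,env.camera_params(n))
print(env.sense(),env.tcp_to_tips)
E
```

```text
pics
top {'vfov': 42.60626980992697, 'cx': 315.3194120900698, 'cy': 207.07491118342313, 'xyz': array([0.39802944, 0.00220696, 1.2008101 ]), 'rotation': array([-0.0775278 ,  0.71297306, -0.69248115,  0.07828603])}
side {'vfov': 54.335038831039704, 'cx': 321.7780967001705, 'cy': 205.45843358489216, 'xyz': array([ 0.13331789, -0.50201298,  0.78589399]), 'rotation': array([-0.36737904,  0.85346603, -0.33513302,  0.15593023])}
{'t': 0.1, 'q': array([-1.15794076,  0.32175469, -0.07011814,  1.45159036,  0.02263205,
        1.37083305, -0.05690348]), 'joint_velocities': array([ 0.00016195, -0.00088801,  0.00101539, -0.00225179,  0.00227029,
        0.00073257,  0.00036023]), 'joint_torque': array([ 8.27071881e-05, -4.94876254e+01, -3.83855654e-01, -3.15212166e+01,
        1.31575300e-02,  7.38994597e-03,  2.24594214e-05]), 'ee_pos': array([0.25222778, 0.59855587, 0.2523106 ]), 'ee_rot': array([-0.69247317,  0.69373314, -0.14011196,  0.13994245]), 'force': array([-0.08255864,  0.2979979 ,  0.52139381]), 'ft_torque': array([-0.01302313, -0.01271702, -0.0303913 ]), 'width': 0.08552877388677761} 0.022
```

View pics/top0.png

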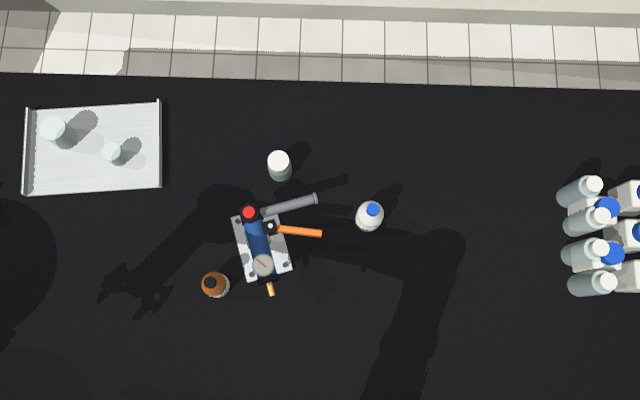

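View pics/side0.png

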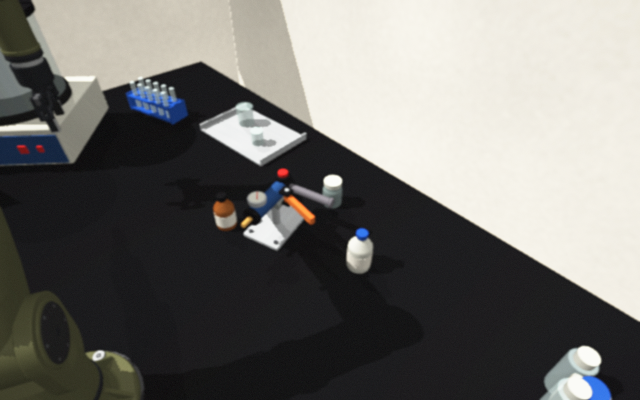

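```bash
python3 - <<'E'
s=open('h.py').read()
s=s.replace("R=np.array(c['rotation']); ","w=c['rotation']; R=Rot.from_quat([w[1],w[2],w[3],w[0]]).as_matrix()").replace("import numpy","from scipy.spatial.transform import Rotation as Rot\nimport numpy",1)
open('h.py','w').write(s)
E
python3 - <<'E'
from h import *
def blobs(n):
    z=np.load(f'pics/{n}0.npz');p,d=z['p'],z['d'];W=cloud(n,d)
    h=cv2.cvtColor(p,cv2.COLOR_RGB2HSV);H,S,V=h[...,0].astype(int),h[...,1],h[...,2]
    M={'red':((H<4)|(H>175))&(S>150)&(V>100),'orange':(H>5)&(H<16)&(S>180)&(V>150),'barrel/cap blue':(H>100)&(H<125)&(S>120)&(V>50)}
    for k,m in M.items():
        nn,l,st,c=cv2.connectedComponentsWithStats((m&(d>0)).astype(np.uint8))
        for i in range(1,nn):
            if st[i,4]<25 : continue
            P=W[l==i]
            if n=='top' and c[i][0]>500 or P[:,0].max()>1: continue
            print(n,k,c[i].round(),st[i,4],'med',np.median(P,0).round(4),'min',P.min(0).round(3),'max',P.max(0).round(3))
    return p,d,W
p,d,W=blobs('top')
pts={'vent':(249,212),'bar':(290,204),'barend':(315,198),'lev':(300,232),'levend':(320,233),'jarcap':(279,158),'bluecap':(372,210),'ambercap':(210,283),'gauge':(262,265),'nozzle':(270,290)}
for k,(u,v) in pts.items(): print(k,np.median(W[v-1:v+2,u-1:u+2].reshape(-1,3),0).round(4))
blobs('side')
E
```

```text
top red [248. 212.] 128 med [0.6179 0.1438 0.1569] min [0.606 0.131 0.142] max [0.634 0.158 0.162]
top barrel/cap blue [373. 209.] 127 med [ 0.6399 -0.1199  0.1185] min [ 0.627 -0.133  0.089] max [ 0.66  -0.107  0.123]
top barrel/cap blue [256. 238.] 611 med [0.5675 0.127  0.1315] min [0.528 0.097 0.118] max [0.61  0.158 0.147]
vent [0.6177 0.1418 0.1569]
bar [0.6451 0.0593 0.1235]
barend [0.6593 0.0058 0.1266]
lev [0.5846 0.0356 0.1233]
levend [ 0.5834 -0.0069  0.1257]
jarcap [0.7614 0.0908 0.0833]
bluecap [ 0.6379 -0.1179  0.1191]
ambercap [0.4723 0.222  0.109 ]
gauge [0.5085 0.1094 0.1566]
nozzle [0.461  0.0939 0.1188]
side red [ 22. 149.] 61 med [0.1584 0.8267 0.089 ] min [0.148 0.819 0.074] max [0.167 0.839 0.1  ]
side red [ 40. 148.] 29 med [0.1966 0.7957 0.0887] min [0.191 0.79  0.077] max [0.203 0.801 0.096]
side red [282. 172.] 86 med [0.6173 0.1425 0.1568] min [ 0.605  0.129 -0.003] max [0.761 0.324 0.161]
side orange [300. 209.] 224 med [0.5841 0.0426 0.1211] min [ 0.576 -0.012 -0.003] max [0.687 0.182 0.129]
side orange [218. 207.] 78 med [0.4576 0.217  0.0782] min [0.449 0.206 0.066] max [0.469 0.234 0.091]
side barrel/cap blue [158. 107.] 1029 med [0.6094 0.875  0.0362] min [ 0.546  0.797 -0.004] max [0.745 1.178 0.092]
side barrel/cap blue [ 30. 150.] 1419 med [0.1767 0.8174 0.0786] min [0.087 0.758 0.032] max [0.246 0.889 0.131]
side barrel/cap blue [271. 197.] 410 med [0.5592 0.11   0.1302] min [ 0.49   0.083 -0.001] max [0.685 0.284 0.144]
side barrel/cap blue [362. 233.] 145 med [ 0.6409 -0.1195  0.1183] min [ 0.626 -0.135 -0.003] max [ 0.753 -0.033  0.123]
side barrel/cap blue [598. 388.] 425 med [ 0.6671 -0.6354  0.1247] min [ 0.637 -0.682 -0.002] max [ 0.79  -0.609  0.128]
```

```bash
python3 - <<'E'
from h import *
z=np.load('pics/top0.npz');p,d=z['p'],z['d'];W=cloud('top',d)
h=cv2.cvtColor(p,cv2.COLOR_RGB2HSV);H,S,V=[h[...,i].astype(int) for i in range(3)]
def line(k,m):
    P=W[m][:,:2];q=cv2.fitLine(P.astype(np.float32),cv2.DIST_HUBER,0,.001,.001).ravel()
    dd=q[:2]*(-np.sign(q[1]));t=(P-q[2:])@dd
    print(k,m.sum(),'dir',dd,'angle from -y',np.degrees(np.arctan2(dd[0],-dd[1])).round(2),'c',q[2:],'ends',(q[2:]+dd*t.min()).round(4),(q[2:]+dd*t.max()).round(4))
box=(W[...,0]>.5)&(W[...,0]<.7)&(W[...,1]<.12)&(W[...,1]>-.05)
line('lever',box&(H>5)&(H<18)&(S>150)&(W[...,2]>.115)&(W[...,1]<.07))
line('bar',box&(S<80)&(W[...,2]>.113)&(W[...,1]<.095)&(W[...,0]>.61))
r=(((H<4)|(H>175))&(S>150)&(V>100)&(W[...,2]>.153)&(W[...,0]>.5)&(W[...,0]<.7))
print('vent',W[r].mean(0))
m=(W[...,2]>.150)&(W[...,2]<.17)&(W[...,0]>.48)&(W[...,0]<.54)&(W[...,1]>.07)&(W[...,1]<.15)
print('gauge',m.sum(),W[m].mean(0), W[m].min(0),W[m].max(0))
b=(H>100)&(H<125)&(S>120)&(W[...,0]<.63)&(W[...,0]>.5)&(W[...,2]>.135)&(W[...,1]>.05)
P=W[b];q=cv2.fitLine(P[:,:2].astype(np.float32),cv2.DIST_HUBER,0,.001,.001).ravel();print('barrel',q,np.degrees(np.arctan2(q[1],q[0])))
v=W[r].mean(0)[:2];g=W[m].mean(0)[:2];print('yaw vg',np.degrees(np.arctan2(*(v-g)[::-1])),np.linalg.norm(v-g))
for yaw in(15,16,17):
    R=Rot.from_euler('z',yaw,degrees=True).as_matrix()[:2,:2];o=v-R@[.045,.05]
    print(yaw,'o',o,'hinge',o+R@[.008,.015],'bar0',o+R@[.045,.035],'barend',o+R@[.045,-.098])
    for a in(-.4,0):
        L=R@Rot.from_euler('z',a).as_matrix()[:2,:2];print(a,'pad',o+R@[.008,.015]+L@[-.007,-.085],'tip',o+R@[.008,.015]+L@[0,-.11])
E
```

```text
lever 261 dir [-0.09219228 -0.99574125] angle from -y -5.29 c [0.58649313 0.03018004] ends [0.5902 0.0701] [ 0.5828 -0.0098]
bar 438 dir [ 0.30562794 -0.952151  ] angle from -y 17.8 c [0.6432757  0.05619692] ends [0.6306 0.0956] [0.6608 0.0016]
vent [0.61745242 0.14308045 0.15731146]
gauge 396 [0.50810204 0.10764824 0.15723549] [0.48610625 0.084933   0.15045873] [0.5315402  0.12994346 0.16298993]
barrel [0.95249534 0.30455324 0.56798524 0.12558617] 17.731287
yaw vg 17.953597478327534 0.11494758805988975
15 o [0.58692671 0.0831373 ] hinge [0.59077183 0.09969674] bar0 [0.62133471 0.12859156] barend [6.55757641e-01 1.23423741e-04]
-0.4 pad [0.57212888 0.0164715 ] tip [ 0.57561811 -0.00925447]
0 pad [0.60600997 0.01578131] tip [ 0.61924193 -0.0065551 ]
16 o [0.58797751 0.08261368] hinge [0.59153305 0.0992377 ] bar0 [0.62158698 0.12866152] barend [0.65824675 0.00081372]
-0.4 pad [0.57434541 0.01569978] tip [ 0.57828309 -0.00996137]
0 pad [0.60823339 0.015601  ] tip [ 0.62185316 -0.00650108]
17 o [0.58903729 0.08210848] hinge [0.59230216 0.09879203] bar0 [0.621838   0.12873587] barend [0.66072343 0.00154734]
-0.4 pad [0.57657508 0.01496686] tip [ 0.58096001 -0.01062166]
0 pad [0.61045962 0.01545952] tip [ 0.62446304 -0.0064015 ]
```

```bash
cat >> h.py <<'E'
def goal(xyz,yaw):
    """tool z at heading yaw, tool y down; prints shift cm / rotvec deg in tool axes"""
    s=env.sense();w=s['ee_rot'];R0=Rot.from_quat([w[1],w[2],w[3],w[0]]);a=np.radians(yaw)
    z=np.array([np.cos(a),np.sin(a),0]);y=np.array([0,0,-1.]);G=Rot.from_matrix(np.stack([np.cross(y,z),y,z],1))
    print('t',s['t'],'pos',s['ee_pos'].round(4),'F',s['force'].round(2),'w',s['width'].round(4),'axes\n',R0.as_matrix().round(3))
    print('shift cm',(R0.inv().apply(np.array(xyz)-s['ee_pos'])*100).round(2),'turn',np.degrees((R0.inv()*G).as_rotvec()).round(2))
E
python3 -c "
from h import *
goal([.52,.012,.25],18);goal([.52,.012,.25],198)"
```

```text
Traceback (most recent call last):
  File "h.py", line 17, in goal
    print('t',s['t'],'pos',s['ee_pos'].round(4),'F',s['force'].round(2),'w',s['width'].round(4),'axes\n',R0.as_matrix().round(3))
                                                                            ^^^^^^^^^^^^^^^^
AttributeError: 'float' object has no attribute 'round'
```

```bash
sed -i "s/s\['width'\].round(4)/round(s['width'],4)/" h.py
python3 -c "
from h import *
goal([.52,.012,.25],18);goal([.52,.012,.25],198)"
```

```text
t 0.1 pos [0.2522 0.5986 0.2523] F [-0.08  0.3   0.52] w 0.0855 axes
 [[ 0.922 -0.001  0.388]
 [-0.388 -0.002  0.922]
 [ 0.    -1.    -0.002]]
shift cm [ 47.45   0.31 -43.66] turn [ 0.09 49.16  0.05]
t 0.1 pos [0.2522 0.5986 0.2523] F [-0.08  0.3   0.52] w 0.0855 axes
 [[ 0.922 -0.001  0.388]
 [-0.388 -0.002  0.922]
 [ 0.    -1.    -0.002]]
shift cm [ 47.45   0.31 -43.66] turn [ 6.0000e-02 -1.3084e+02 -1.1000e-01]
```

>>> carry_out(
  commands=[4.5, 0, -4.1, 0, 5, 0, 1, 9, 0, -8.2, 0, 10, 0, 1, 13.5, 0, -12.3, 0, 15, 0, 1, 18, 0, -16.4, 0, 20, 0, 1, 22.5, 0, -20.5, 0, 25, 0, 1],
  force=20,
)

```text
t: 0.72
ee_pos: [0.3806, 0.3206, 0.2531]
ee_rot: [-0.646, 0.646, -0.288, 0.288]
force: [0.0, -0.4, 0.6]
width: 0.0001
```

```bash
python3 -c "
from h import *
goal([.52,.012,.25],18);print(env.sense()['q'])"
```

```text
t 0.725 pos [0.3806 0.3206 0.2531] F [ 0.03 -0.36  0.64] w 0.0001 axes
 [[ 0.669 -0.     0.743]
 [-0.743 -0.     0.669]
 [-0.    -1.    -0.   ]]
shift cm [ 32.26   0.31 -10.29] turn [ 1.000e-02  2.399e+01 -0.000e+00]
[-8.90302468e-01 -5.25683697e-03  1.36770838e-01  1.82470889e+00
  6.89855768e-04  1.32219844e+00 -2.09013711e-02]
```

>>> carry_out(
  commands=[6, 0, -2, 0, 5, 0, 1, 12, 0, -4, 0, 10, 0, 1, 18, 0, -6, 0, 15, 0, 1, 24, 0, -8, 0, 20, 0, 1, 28, 0.2, -9, 0, 22, 0, 1],
)

```text
t: 1.35
ee_pos: [0.5019, 0.0515, 0.2514]
ee_rot: [0.579, -0.579, 0.406, -0.406]
force: [0.5, 0.6, -1.2]
width: -0.0001
```

```bash
python3 -c "
from h import *
goal([.535,.012,.122],18);print(env.sense()['q'])"
```

```text
t 1.35 pos [0.5019 0.0515 0.2514] F [ 0.5   0.57 -1.2 ] w -0.0001 axes
 [[ 0.34  0.    0.94]
 [-0.94 -0.    0.34]
 [ 0.   -1.    0.  ]]
shift cm [ 4.84 12.94  1.76] turn [-0.03  1.89  0.01]
[-5.98396430e-01  2.61521637e-04  4.46589485e-01  1.82266937e+00
 -3.34044149e-05  1.31819414e+00  1.95427566e-01]
```

>>> carry_out(
  commands=[4.8, 0, 1.4, 0, 2, 0, 1, 4.8, 4, 1.4, 0, 2, 0, 1, 4.8, 8, 1.4, 0, 2, 0, 1, 4.8, 12, 1.4, 0, 2, 0, 1, 4.8, 13, 1.4, 0, 2, 0, 1],
)

```text
t: 1.98
ee_pos: [0.5288, 0.0143, 0.1186]
ee_rot: [-0.571, 0.574, -0.416, 0.414]
force: [0.2, 1.1, -0.7]
width: -0.0003
```

```bash
python3 - <<'E'
from h import *
p,d=snap('side','side1');q,_=snap('top','top1')
a=cv2.resize(p[130:270,200:400],(560,392));b=cv2.resize(q[150:320,200:400],(460,391));b=np.vstack([b,b[:1]*0])
cv2.imwrite('pics/c1.png',cv2.resize(np.hstack([a,b]),(800,307))[:,:,::-1])
goal([.545,.015,.122],18)
E
```

```text
t 2.075 pos [0.5305 0.0144 0.1207] F [-0.29 -0.34 -0.3 ] w -0.0 axes
 [[ 0.312 -0.002  0.95 ]
 [-0.95  -0.001  0.312]
 [-0.    -1.    -0.002]]
shift cm [ 0.4  -0.13  1.4 ] turn [ 0.11  0.15 -0.  ]
```

View pics/c1.png

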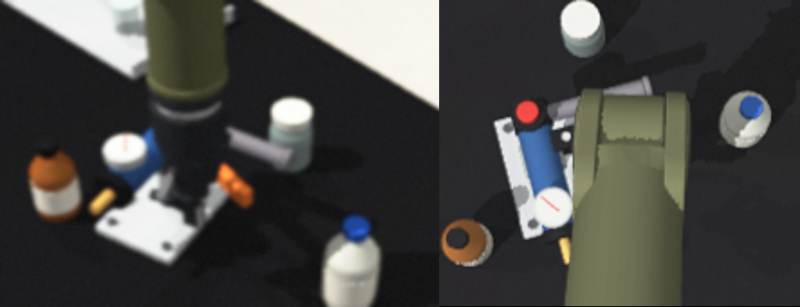

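>>> carry_out(
  commands=[0.2, -0.1, 0.7, 0, 0, 0, 1, 0.4, -0.1, 1.3, 0, 0, 0, 1, 0.6, -0.1, 1.9, 0, 0, 0, 1, 0.8, -0.1, 2.5, 0, 0, 0, 1, 1.0, -0.1, 3, 0, 0, 0, 1],
)

```text
t: 2.7
ee_pos: [0.5632, 0.0143, 0.1224]
ee_rot: [0.573, -0.573, 0.415, -0.415]
force: [-0.6, 0.4, 0.5]
width: -0.0001
```

```bash
python3 -c "
from h import *
goal([.598,.011,.122],18)"
```

```text
t 2.7 pos [0.5632 0.0143 0.1224] F [-0.56  0.4   0.53] w -0.0001 axes
 [[ 0.312  0.     0.95 ]
 [-0.95  -0.     0.312]
 [ 0.    -1.     0.   ]]
shift cm [1.4  0.04 3.21] turn [-0.01  0.15  0.  ]
```

>>> carry_out(
  commands=[0.2, 0, 0.5, 0, 0, 0, 1, 0.4, 0, 1.0, 0, 0, 0, 1, 0.6, 0, 1.5, 0, 0, 0, 1, 0.8, 0, 2.0, 0, 0, 0, 1, 0.8, 0, 2, 0, 0, 0, 1],
)

```text
t: 3.32
ee_pos: [0.5842, 0.0131, 0.1221]
ee_rot: [-0.573, 0.573, -0.415, 0.415]
force: [-3.1, -0.9, 1.4]
width: -0.0002
```

```bash
python3 - <<'E'
from h import *
p,d=snap('side','side2')
cv2.imwrite('pics/c2.png',cv2.resize(p[150:270,210:390],(720,480))[:,:,::-1])
goal([.598,.011,.122],18)
E
```

```text
t 3.375 pos [0.584  0.0131 0.1222] F [-3.3  -0.22  0.67] w -0.0 axes
 [[ 0.312 -0.001  0.95 ]
 [-0.95   0.     0.312]
 [-0.    -1.    -0.001]]
shift cm [0.64 0.01 1.26] turn [ 0.03  0.16 -0.01]
```

View pics/c2.png

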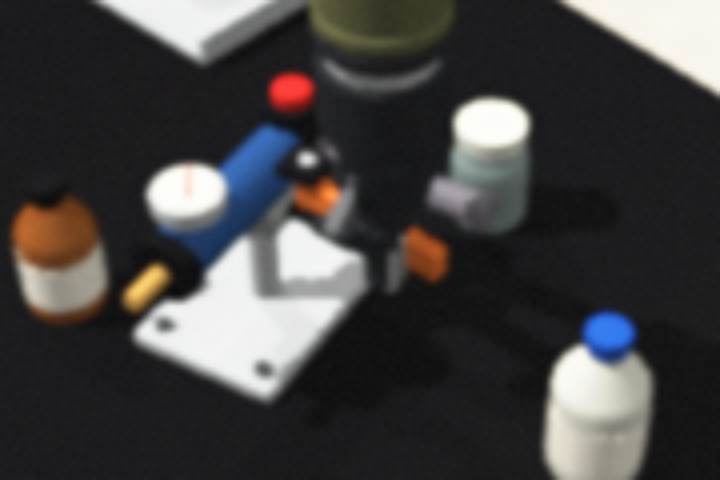

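>>> carry_out(
  commands=[0.2, 0, 0.3, 0, 0, 0, 1, 0.3, 0, 0.6, 0, 0, 0, 1, 0.4, 0, 0.9, 0, 0, 0, 1, 0.5, 0, 1.2, 0, 0, 0, 1, 0.5, 0, 1.3, 0, 0, 0, 1],
)

```text
t: 4.0
ee_pos: [0.5977, 0.0125, 0.122]
ee_rot: [-0.572, 0.573, -0.415, 0.414]
force: [-4.9, 0.7, 0.6]
width: -0.0
```

```bash
python3 -c "
from h import *
goal([.598,.011,.122],18)"
```

```text
t 4.0 pos [0.5977 0.0125 0.122 ] F [-4.94  0.7   0.59] w -0.0 axes
 [[ 0.312 -0.001  0.95 ]
 [-0.95   0.     0.312]
 [-0.001 -1.    -0.001]]
shift cm [ 0.15 -0.   -0.02] turn [ 0.08  0.16 -0.03]
```

>>> carry_out(
  commands=[0, 0, 0.1, 0, 0, 0, 1, 0, 0, 0.2, 0, 0, 0, 1, 0, 0, 0.2, 0, 0, 0, 1, 0, 0, 0.2, 0, 0, 0, 1, 0, 0, 0.2, 0, 0, 0, 1],
)

```text
t: 4.62
ee_pos: [0.5994, 0.0128, 0.122]
ee_rot: [-0.572, 0.573, -0.415, 0.414]
force: [-6.0, 1.9, 1.1]
width: 0.0001
```

>>> carry_out(
  commands=[0, 0, 0.1, 0, 0, 0, 1, 0, 0, 0.2, 0, 0, 0, 1, 0, 0, 0.2, 0, 0, 0, 1, 0, 0, 0.2, 0, 0, 0, 1, 0, 0, 0.2, 0, 0, 0, 1],
)

```text
t: 5.25
ee_pos: [0.6005, 0.0131, 0.1219]
ee_rot: [-0.572, 0.573, -0.416, 0.414]
force: [-7.3, 1.4, 2.0]
width: 0.0003
```

>>> carry_out(
  commands=[0, 0, 0.1, 0, 0, 0, 1, 0, 0, 0.2, 0, 0, 0, 1, 0, 0, 0.2, 0, 0, 0, 1, 0, 0, 0.2, 0, 0, 0, 1, 0, 0, 0.2, 0, 0, 0, 1],
)

```text
t: 5.88
ee_pos: [0.6008, 0.0132, 0.1219]
ee_rot: [-0.571, 0.574, -0.417, 0.413]
force: [-11.9, 0.1, 4.7]
width: 0.0001
```

```bash
python3 - <<'E'
from h import *
p,d=snap('side','side3')
cv2.imwrite('pics/c3.png',cv2.resize(p[150:270,210:390],(720,480))[:,:,::-1])
goal([.598,.011,.122],18)
W=cloud('side',d);h=cv2.cvtColor(p,cv2.COLOR_RGB2HSV);H,S,V=[h[...,i].astype(int) for i in range(3)]
m=(H>4)&(H<18)&(S>150)&(W[...,2]>.1)&(W[...,2]<.13)&(W[...,0]>.55)&(W[...,0]<.66)&(W[...,1]<.08)
P=W[m];e=P[P[:,1]<.01];print(m.sum(),'end',np.median(e,0),e[:,:2].min(0),e[:,:2].max(0))
E
```

```text
t 5.925 pos [0.6008 0.0131 0.1219] F [-13.71  -0.06   5.51] w 0.0004 axes
 [[ 0.311 -0.007  0.95 ]
 [-0.95  -0.001  0.311]
 [-0.002 -1.    -0.007]]
shift cm [ 0.12 -0.01 -0.33] turn [ 0.4   0.11 -0.09]
108 end [ 6.20741211e-01 -2.46233684e-04  1.21258895e-01] [ 0.61544466 -0.00881598] [0.63306788 0.00842762]
```

View pics/c3.png

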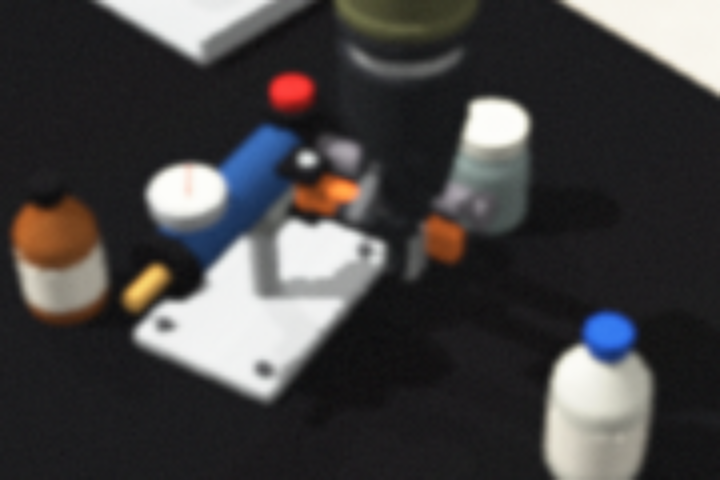

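>>> carry_out(
  commands=[0, 0, -0.1, 0, 0, 0, 1, 0, 0, -0.1, 0, 0, 0, 1, 0, 0, -0.1, 0, 0, 0, 1, 0, 0, -0.1, 0, 0, 0, 1, 0, 0, -0.1, 0, 0, 0, 1],
)

```text
t: 6.55
ee_pos: [0.6006, 0.0131, 0.1219]
ee_rot: [-0.571, 0.574, -0.416, 0.414]
force: [-10.4, 0.0, 3.7]
width: -0.0
```

>>> carry_out(
  commands=[0, 0, 0, 0, 0, 0, 1, 0, 0, 0, 0, 0, 0, 1, 0, 0, 0, 0, 0, 0, 1, 0, 0, 0, 0, 0, 0, 1, 0, 0, 0, 0, 0, 0, 1],
)

```text
t: 7.18
ee_pos: [0.6006, 0.0131, 0.1219]
ee_rot: [-0.571, 0.574, -0.416, 0.414]
force: [-10.6, 1.2, 3.8]
width: 0.0
```

>>> carry_out(
  commands=[0, 0, 0, 0, 0, 0, 1, 0, 0, 0, 0, 0, 0, 1, 0, 0, 0, 0, 0, 0, 1, 0, 0, 0, 0, 0, 0, 1, 0, 0, 0, 0, 0, 0, 1],
)

```text
t: 7.8
ee_pos: [0.6006, 0.0132, 0.1219]
ee_rot: [-0.571, 0.574, -0.416, 0.414]
force: [-10.4, 0.7, 4.8]
width: -0.0002
```

>>> carry_out(
  commands=[-0.4, 0, -1.3, 0, 0, 0, 1, -0.8, 0, -2.6, 0, 0, 0, 1, -1.2, 0, -4, 0, 0, 0, 1, -1.8, 0, -5.5, 0, 0, 0, 1, -2, 0, -7, 0, 0, 0, 1],
)

```text
t: 8.43
ee_pos: [0.5301, 0.0119, 0.123]
ee_rot: [0.574, -0.572, 0.414, -0.415]
force: [0.2, 0.5, 0.1]
width: -0.0001
```

>>> carry_out(
  commands=[0, 0, 0, 0, 0, 0, 1, 0, -3, 0, 0, 0, 0, 1, 0, -6, 0, 0, 0, 0, 1, 0, -9, 0, 0, 0, 0, 1, 0, -10, 0, 0, 0, 0, 1],
)

```text
t: 9.05
ee_pos: [0.5317, 0.0111, 0.2245]
ee_rot: [0.574, -0.571, 0.414, -0.416]
force: [-0.7, 1.3, -1.0]
width: -0.0
```

```bash
python3 - <<'E'
from h import *
p,d=snap('side','side4')
cv2.imwrite('pics/c4.png',cv2.resize(p[130:270,190:400],(720,480))[:,:,::-1])
W=cloud('side',d);h=cv2.cvtColor(p,cv2.COLOR_RGB2HSV);H,S,V=[h[...,i].astype(int) for i in range(3)]
m=(H>4)&(H<18)&(S>150)&(W[...,2]>.1)&(W[...,2]<.13)&(W[...,0]>.55)&(W[...,0]<.66)&(W[...,1]<.08)
P=W[m];e=P[P[:,1]<.01];print(m.sum(),'end',np.median(e,0))
W0=np.load('pics/side0.npz');p0,d0=W0['p'],W0['d'];W=cloud('side',d0);h=cv2.cvtColor(p0,cv2.COLOR_RGB2HSV);H,S,V=[h[...,i].astype(int) for i in range(3)]
m=(H>4)&(H<18)&(S>150)&(W[...,2]>.1)&(W[...,2]<.13)&(W[...,0]>.55)&(W[...,0]<.66)&(W[...,1]<.08)
P=W[m];e=P[P[:,1]<.01];print('start',m.sum(),np.median(e,0))
goal([.6175,.143,.215],18)
E
```

```text
234 end [ 0.58038348 -0.00516915  0.12200678]
start 255 [ 0.58053602 -0.004472    0.12078562]
t 9.1 pos [0.5316 0.0112 0.2246] F [ 0.24 -0.11  0.32] w -0.0002 axes
 [[ 0.312  0.004  0.95 ]
 [-0.95   0.001  0.312]
 [ 0.    -1.     0.004]]
shift cm [-9.85  1.01 12.26] turn [-0.25  0.15  0.02]
```

View pics/c4.png

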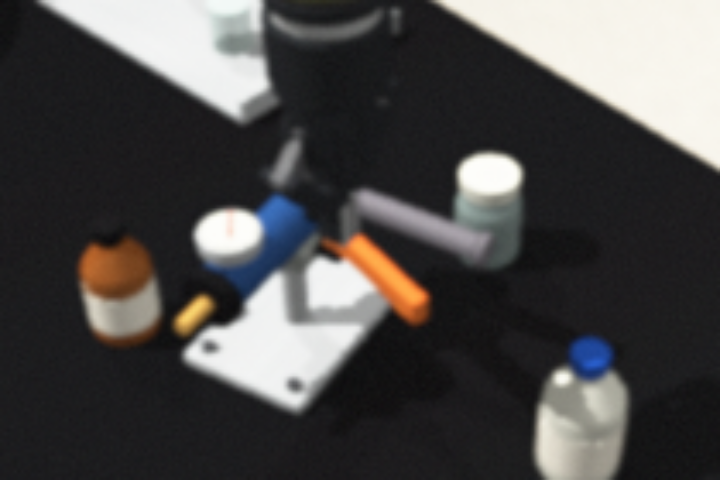

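>>> carry_out(
  commands=[-2.5, 0, 3.1, 0, 0, 0, 1, -5, 0, 6.2, 0, 0, 0, 1, -7.5, 0, 9.3, 0, 0, 0, 1, -9.8, 0, 12.3, 0, 0, 0, 1, -9.8, 1, 12.3, 0, 0, 0, 1],
)

```text
t: 9.72
ee_pos: [0.617, 0.1464, 0.2105]
ee_rot: [0.574, -0.574, 0.414, -0.413]
force: [-0.6, -0.6, -0.8]
width: -0.0001
```

```bash
python3 -c "
from h import *
goal([.6175,.143,.179],18)"
```

```text
t 9.725 pos [0.617  0.1464 0.2105] F [-0.63 -0.59 -0.81] w -0.0001 axes
 [[ 0.316 -0.     0.949]
 [-0.949  0.001  0.316]
 [-0.001 -1.    -0.   ]]
shift cm [ 0.34  3.15 -0.06] turn [ 0.01  0.44 -0.04]
```

>>> carry_out(
  commands=[0, 0, 0, 0, 0, 0, 1, 0, 1, 0, 0, 0, 0, 1, 0, 2, 0, 0, 0, 0, 1, 0, 2.7, 0, 0, 0, 0, 1, 0, 2.7, 0, 0, 0, 0, 1],
)

```text
t: 10.35
ee_pos: [0.6159, 0.1422, 0.1846]
ee_rot: [-0.572, 0.573, -0.415, 0.415]
force: [-0.8, 0.3, -0.7]
width: -0.0001
```

```bash
python3 -c "
from h import *
goal([.6175,.143,.175],18)"
```

```text
t 10.35 pos [0.6159 0.1422 0.1846] F [-0.8   0.33 -0.69] w -0.0001 axes
 [[ 0.311 -0.001  0.95 ]
 [-0.95  -0.     0.311]
 [-0.    -1.    -0.001]]
shift cm [-0.02  0.96  0.18] turn [ 0.07  0.14 -0.01]
```

>>> carry_out(
  commands=[0, 0.3, 0.1, 0, 0, 0, 1, 0, 0.5, 0.1, 0, 0, 0, 1, 0, 0.7, 0.1, 0, 0, 0, 1, 0, 0.9, 0.1, 0, 0, 0, 1, 0, 1.0, 0.1, 0, 0, 0, 1],
)

```text
t: 10.98
ee_pos: [0.6177, 0.1429, 0.1759]
ee_rot: [0.573, -0.572, 0.415, -0.415]
force: [0.3, 0.1, 4.8]
width: -0.0001
```

>>> carry_out(
  commands=[0, 0.1, 0, 0, 0, 0, 1, 0, 0.2, 0, 0, 0, 0, 1, 0, 0.2, 0, 0, 0, 0, 1, 0, 0.2, 0, 0, 0, 0, 1, 0, 0.2, 0, 0, 0, 0, 1],
)

```text
t: 11.6
ee_pos: [0.6177, 0.1429, 0.1751]
ee_rot: [0.573, -0.572, 0.415, -0.415]
force: [-3.5, -0.4, 9.6]
width: 0.0003
```

>>> carry_out(
  commands=[0, 0.1, 0, 0, 0, 0, 1, 0, 0.2, 0, 0, 0, 0, 1, 0, 0.2, 0, 0, 0, 0, 1, 0, 0.2, 0, 0, 0, 0, 1, 0, 0.2, 0, 0, 0, 0, 1],
)

```text
t: 12.22
ee_pos: [0.6178, 0.1429, 0.1749]
ee_rot: [0.573, -0.572, 0.415, -0.415]
force: [-5.1, -1.0, 18.1]
width: 0.0002
```

```bash
python3 - <<'E'
from h import *
p,d=snap('side','side5')
a=np.load('pics/side0.npz')['p']
f=lambda q:cv2.resize(q[150:220,240:330],(400,311),interpolation=cv2.INTER_CUBIC)
cv2.imwrite('pics/c5.png',np.hstack([f(a),f(p)])[:,:,::-1])
goal([.6175,.143,.175],18)
E
```

```text
t 12.275 pos [0.6178 0.1429 0.1749] F [-7.05 -0.58 18.72] w -0.0001 axes
 [[ 0.311  0.002  0.95 ]
 [-0.95   0.002  0.311]
 [-0.001 -1.     0.002]]
shift cm [-0.02 -0.01 -0.02] turn [-0.12  0.15 -0.06]
```

View pics/c5.png

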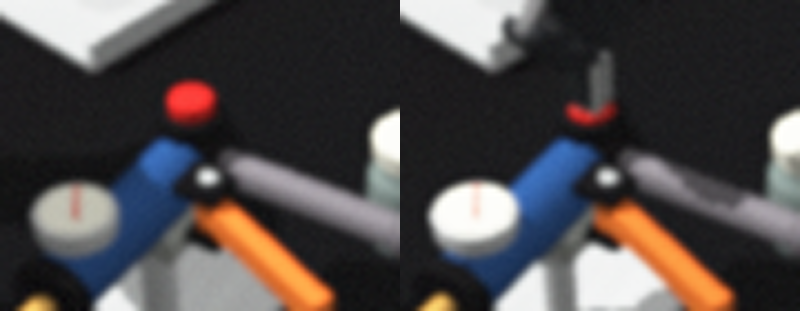

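>>> carry_out(
  commands=[0, -1, 0, 0, 0, 0, 1, 0, -3, 0, 0, 0, 0, 1, 0, -6, 0, 0, 0, 0, 1, 0, -9, 0, 0, 0, 0, 1, 0, -10, 0, 0, 0, 0, 1],
)

```text
t: 12.9
ee_pos: [0.6182, 0.1427, 0.2736]
ee_rot: [0.573, -0.572, 0.414, -0.416]
force: [0.7, -0.2, -0.9]
width: -0.0
```

>>> carry_out(
  commands=[0, 0, 0, 0, 0, 0, 1, 0, 0, 0, 0, 0, 0, 1, 0, 0, 0, 0, 0, 0, 1, 0, 0, 0, 0, 0, 0, 1, 0, 0, 0, 0, 0, 0, 1],
)

```text
t: 13.52
ee_pos: [0.6173, 0.1427, 0.271]
ee_rot: [-0.572, 0.573, -0.415, 0.415]
force: [-0.5, -0.5, -0.2]
width: -0.0001
```

```bash
python3 - <<'E'
from h import *
p,d=snap('side','side6')
cv2.imwrite('pics/c6.png',cv2.resize(p[130:280,190:400],(700,500))[:,:,::-1])
z=np.load('pics/side0.npz')
for q,dd in((z['p'],z['d']),(p,d)):
    W=cloud('side',dd);h=cv2.cvtColor(q,cv2.COLOR_RGB2HSV);H,S=h[...,0].astype(int),h[...,1]
    b=(W[...,2]>.1)&(W[...,0]>.5)&(W[...,0]<.7)
    m=((H<4)|(H>175))&(S>150)&b; o=(H>4)&(H<18)&(S>150)&b&(W[...,1]<.01); c=(H>100)&(H<125)&(S>120)&b&(W[...,1]<0)
    print([np.median(W[k],0).round(4) for k in(m,o,c)])
E
```

```text
[array([0.6146, 0.1387, 0.1568]), array([ 0.5805, -0.0045,  0.1208]), array([ 0.661 , -0.6303,  0.1245])]
[array([0.6151, 0.1387, 0.1574]), array([ 0.5807, -0.0042,  0.1213]), array([ 0.6611, -0.6304,  0.1244])]
```

View pics/c6.png

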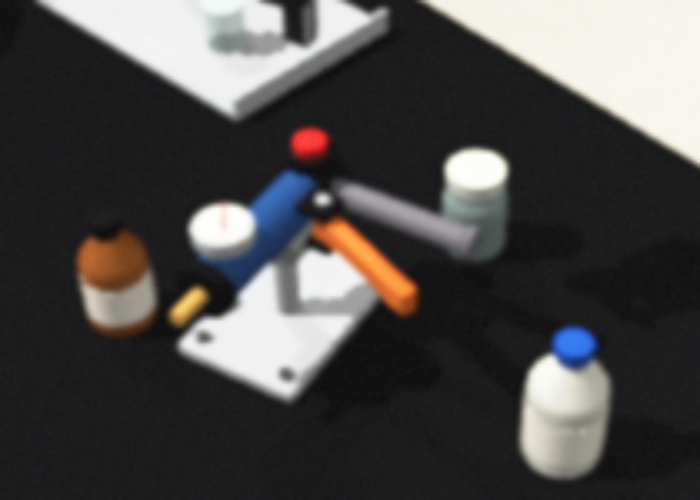

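The picture shows the button up at (310,143), the lever out with its tip at (405,300), and the bottles and jar standing. The gripper is clear of everything.

```bash
python3 -c "
from plant import env
print(env.sign_off())"
```

```text
the job is handed in; nothing more can be done
None
```

I did both parts of the pump check and handed the job in at about 13.6 s of the 48 s. The system gives no verdict, so the result below rests on my own measurements.

- **Lever:** I pressed it with the back of the closed fingers until the arm stopped moving. I then held it there for about 1.9 s at 10–14 N and let it go. At the end its tip was within 1 mm of where it started.
- **Vent button:** I pressed it with the fingertips about 6 mm down to a firm bottom, at 10–19 N, then let it go. Its top was back at its starting height to within 1 mm.
- **Surroundings:** The final picture shows both bottles and the jar upright and apparently where they stood. I judged this by eye: the number I printed for the reagent bottle cap had picked up a different bottle in the background. The fingers and gripper showed no sign of reaching the grip bar in the pictures, and the wrist force was near zero after I withdrew.

I could not read the lever angle or button travel directly; I inferred both from force, arm position and the camera images. During the hold there was also an upward force of about 4–5 N, which I took to be friction.

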